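# Rock the wedged beading iron free and stow it

## Task

The beading iron is wedged upright in the slot of the forming block, pinched by the block's two white nylon strips. Rock its handle from side to side across the slot until both strips have been pushed back, then pull the iron out and stand it foot down in the empty bay of the tool caddy, lowering it in rather than dropping it. Leave the other things where they are.

Things in the scene. Friction and masses are not known exactly. Their poses are not given: they have to be found in the camera images.
- iron: Beading iron, a hand tool 130 mm long, 0.2 to 0.3 kg, standing upright in the block. Origin: centre of its foot's underside; z up the tool. Steel foot, then a steel neck 26 mm (x) by 6 mm (y) up to z = 39 mm, a brass collar 26 by 18 mm to z = 44 mm, then a flat-sided wooden handle 24 mm (x) by 16 mm (y) up to z = 130 mm. At the start its x lies along the slot.
- foot_axis (a point): Middle of the axis of the iron's foot, 6.5 mm above the iron's origin. The foot is a round-ended bar, 13 mm in diameter and 30 mm long, along the iron's x. The iron rocks about this axis.
- handle (a point): Point to grip in the iron's handle, 115 mm above its origin (15 mm below the handle's top).
- block: Forming block, fixed, 110 mm (x) by 96 mm (y), plywood with an alloy frame, top of the frame at z = 36 mm. Origin: centre of its underside on the table; z up. The slot runs along x through its middle. The iron's foot lies in a close pocket, 14.4 mm wide and 31.4 mm long, floor at z = 12 mm, under two white nylon strips (z = 24.5 to 32.5 mm).
- slot (a point): Middle of the slot at the strips' tops. The strips leave 6.6 to 7.6 mm between them, so the 13 mm foot cannot be pulled straight out. Tilting the iron towards the block's +y pushes strip_left back, towards -y strip_right: about 0.25 rad of the iron each way is enough (turn the hand 0.3, the grip gives a little); stops at about 0.29. A strip yields at 32 N (4 to 8 N at the handle) and stays put.
- strip_left (a joint): How far the strip on the block's +y side has been pushed back (along +y), m: 0 to 0.0005 at the start, 0.0038 at its stop; the foot passes when the two together exceed about 0.006.
- strip_right (a joint): How far the strip on the block's -y side has been pushed back (along -y), m: the same range and meaning as strip_left.
- caddy: Tool caddy, fixed, open-topped light wooden box 60 mm (x) by 116 mm (y) by 75 mm high, walls 4 mm, with a wall across its middle that makes two bays side by side along y, each about 52 by 52 mm inside, floor at z = 4 mm. Origin: centre of its underside; z up. The bay at its +y is empty; two steel punches stand in the bay at -y. It may be turned any way round.
- bay (a point): Centre of the floor of the caddy's empty bay; axes as the caddy's.
- punch_a: Steel punch, 110 mm tall, 18 mm head, standing loose in the caddy's other bay; origin at its lower end. Bystander.
- punch_b: A second punch just like punch_a, beside it. Bystander.
- bottle: Amber glass bottle with a red cap, 84 mm in diameter, 230 mm tall; origin at its underside. Bystander.
- tin: Round steel tin, 86 mm in diameter, 75 mm tall; origin at its underside. Bystander.
- hammer: Hammer lying flat at the far side; origin on the table under it. Bystander.
- last: Wooden shoe last about 200 mm long, 100 mm tall, lying on its sole; origin at the sole's middle. Bystander.
- heel: Black rubber heel, 75 by 60 by 22 mm, flat on the table near the robot; origin at its underside. Bystander.
- rasp: Flat rasp, 195 mm long, 26 mm wide, 16 mm high, lying along x between block and caddy; origin near its middle on the table. Bystander.
Not all that is in view belongs to the job. Of the things that look like the block, the middle-sized one is meant.

How it is judged:
On the way, in this order (a step that is already met when the one before it is completed fails the run):
1. both strips are pushed back by rocking (each at least 1.2 mm) while the iron's foot is still in the pocket (value of joint each of strip_left, strip_right above 0.0012 m and z of iron in the frame of block below 0.022 m and horizontal distance between iron and block below 0.02 m), for 0.1 s.
2. the iron is pulled clear of the block: its foot is at least 5 mm above the frame (z of iron in the frame of block above 0.041 m), for 0.1 s.
At the end, for the whole second after the job is handed in: The iron stands at rest in the caddy's empty bay, released: its foot within the bay's walls and within 12 mm of its floor, handle up (leaning less than 0.65 rad) (x of iron in the frame of bay between -0.027 and 0.027 m and y of iron in the frame of bay between -0.027 and 0.027 m and z of iron in the frame of bay below 0.012 m and angle between iron's own z axis and vertical below 0.65 rad and linear speed of iron below 0.02 m/s and contact force between the fingers and iron below 0.1 N); the robot touches nothing.
It fails at once if the iron is dropped: it moves faster than 0.7 m/s without being held (linear speed of iron above 0.7 m/s and contact force between the fingers and iron below 0.1 N).
It fails at once if a bystander is moved more than 30 mm (distance of any of bottle, tin, hammer, last, heel, rasp, punch_a, punch_b from where it was at the start of the episode above 0.03 m).
It also fails if it takes over 61 s, if anything falls off the work surface, if the arm or the gripper's body presses on something with over 40 N, if the wrist force passes 120 N, or if a joint passes its speed limit or range.

## Robot

A 6-joint arm with a two-finger parallel gripper is mounted at the origin on the work surface. World frame = base frame: x ahead of the robot, y to its left, z up, the work surface at z = 0. Lengths are in m, angles in rad, forces in N, time in s.
With the tool pointing down it reaches from about 0.225 to 0.875 m from the base axis. Payload 3.4 kg.
Tool frame: the origin (TCP) lies midway between the tips of the shut fingers; the grasp point (between the pads) lies 19 mm behind it (pinch_z is the distance from the TCP to the grasp point, in m); z points along the fingers, y is the line along which they close (so a half turn about z gives the same grasp; the last joint's range is limited). The gripper opens to 85 mm and grips with 20 to 120 N. Pads are 22 mm wide; open, the fingers measure 114 mm over their backs; the gripper's body (76 mm by 85 mm) begins 54 mm behind the grasp point. The pads swing forward as they close: fully open they stand 13 mm farther back than shut.
Start: joints at [-0.121, 0.276, 1.505, -0, 1.361, -0.121], TCP at [0.575, -0, 0.206] pointing down, gripper open.
Joint ranges: [-2.89, 2.89], [-0.75, 2.08], [0.22, 2.7], [-1.18, 4.32], [0.11, 2.71], [-2.7, 2.7]. Speed limits (rad/s): [2.57, 2.57, 3.14, 3.14, 3.14, 3.14].

## Interface

Orientations are given as a unit quaternion [w, x, y, z].
In Python, from rig import get_state, get_image, sign_off, pinch_z gives the robot as it stands.
- The arm moves only by the tool send_rows, never from a script. Its argument "steps" is one flat list of numbers, 5 for each row, row after row: the gripper's target within -1 to 1 (fully open at 1, half-way at 0, shut at -1), then the shift along the tool's x, y, z in cm, then the turn about the tool's z in degrees. In form: [gripper, x, y, z, roll, gripper, x, y, z, roll, ...]. A call has 1 to 12 rows; each row shifts and turns the commanded pose from where the row before left it, along the tool's axes as they then stand; what a row does not reach is not made up. A row lasts 1/10 s, in which the tool goes at most 50 mm and 8.59 degrees, less where a joint would pass 70% of its speed; a pose out of reach is approached as far as the arm can. A call is refused whole if a number of a shift passes 5 or a number of a turn 8.59, either way. A call with a gripper value outside its range is refused whole. The fingers move at their own pace and stop on an object; "newtons" is the grip in N (left out, the last holds). Time passes only in rows, so rows that do not move let the fingers close. It gives the time, the measured TCP pose, the force, the opening and the grip force at its end, in the units of the state.
- get_state(): the state, without advancing time (a new reading comes with each control period).
- get_image(name): name is "scene" or "side" or "wrist"; returns a dict with "color" (384x512x3 uint8, red, green, blue), "mtx" (3x3 intrinsics, pixels), "T" (4x4, takes a point from camera to world coordinates); the wrist camera has in their place "mount" (4x4, takes a point from camera to tool coordinates, whose origin is the TCP and whose axes are the flange's). Camera axes: x right, y down, z forward; pixel columns grow to the right and rows downward; lengths in m; the calibration is good to about 2 mm. A picture is of the moment at which its call begins: read the wrist's pose just before it. There is no depth.
- sign_off(): hands the job in; it is judged then, once.
The state is a dict: "clock": time; "qpos": joint angles; "qd": joint speeds; "effort": joint torques, N m; "position": TCP position; "ee_rot": TCP orientation; "contact_force": force on the tool from outside, world axes, zero at the start; "moment": the same for the moment, N m; "width": finger opening in m; "gripper_force": force on a finger pad.
Only numpy, scipy, OpenCV 4.12 (cv2) and the standard library are available. Lean on these libraries where they do the work, as an engineer would, in place of code of your own. Each camera call takes 0.05 s, during which the arm holds its last target. There are 200 camera calls.

## Working session

There is one attempt and no reset: what is moved stays moved. The work goes in short steps, Python scripts to look and compute and a tool call to move; the robot and the scene stay as the last step left them, time stands still between calls to the robot, and variables do not carry over. Pictures are saved under pics/ and viewed, at most 11 in all, crops included, and the job is handed in when it is done.

Besides the shell and the picture viewer there is one more tool, called after "Request:" as name(argument=value, ...), one argument or row to a line, values as JSON. send_rows: Moves the arm, as the interface text tells. Its arguments: {"type":"object","properties":{"steps":{"type":"array"},"newtons":{"type":"number"}},"required":["steps"]}

```bash
mkdir -p pics; ls; python3 - <<'E'
from rig import *
import cv2,numpy as np
print(get_state(),pinch_z)
a=[]
for n in ["scene","side"]:
    d=get_image(n); cv2.imwrite(f"pics/{n}0.png",d["color"][:,:,::-1]); print(n,d["mtx"].tolist(),np.round(d["T"],4).tolist())
d=get_image("wrist");cv2.imwrite("pics/wrist0.png",d["color"][:,:,::-1]);print(d["mtx"],d["mount"])
E
```

```text
pics
{'clock': 0.0, 'qpos': array([-1.21004316e-01,  2.76584177e-01,  1.50614101e+00,  3.63052700e-05,
        1.36067521e+00, -1.20990062e-01]), 'qd': array([ 0.00119244,  0.00028937, -0.00184738,  0.00040355, -0.00020439,
        0.0003935 ]), 'effort': array([ 6.20495921e-04, -4.16768074e+01, -2.45808578e+01, -1.52056768e-04,
        1.11346930e-02,  1.69860516e-05]), 'position': array([5.74431515e-01, 7.51984748e-05, 2.05142770e-01]), 'ee_rot': array([-7.22549714e-04,  7.07114221e-01,  7.07098764e-01, -5.43341455e-04]), 'contact_force': array([ 0.23104789,  0.06248309, -0.66283229]), 'moment': array([-0.02230014,  0.01823445,  0.02214582]), 'gripper_force': 0.0, 'width': 0.0854842757558264} 0.0187
scene [[352.21879210835107, 0.0, 258.7375479269125], [0.0, 352.21879210835107, 198.99165290478345], [0.0, 0.0, 1.0]] [[0.4229, 0.6317, -0.6497, 1.1948], [0.9061, -0.2849, 0.3128, -0.3264], [0.0125, -0.721, -0.6928, 0.8271], [0.0, 0.0, 0.0, 1.0]]
side [[450.36002706614073, 0.0, 252.09230996065773], [0.0, 450.36002706614073, 191.21443453413985], [0.0, 0.0, 1.0]] [[-0.7677, -0.3471, 0.5387, -0.2094], [-0.6407, 0.3954, -0.6582, 0.8918], [0.0154, -0.8504, -0.5259, 0.8296], [0.0, 0.0, 0.0, 1.0]]
[[331.92938257   0.         253.27666686]
 [  0.         331.92938257 187.52313013]
 [  0.           0.           1.        ]] [[ 2.37591934e-04 -9.65897711e-01 -2.58923842e-01  6.51937081e-02]
 [ 9.99999901e-01  1.32062573e-04  4.24962693e-04 -5.39964890e-04]
 [-3.76276344e-04 -2.58923917e-01  9.65897646e-01 -1.67215516e-01]
 [ 0.00000000e+00  0.00000000e+00  0.00000000e+00  1.00000000e+00]]
```

View pics/scene0.png

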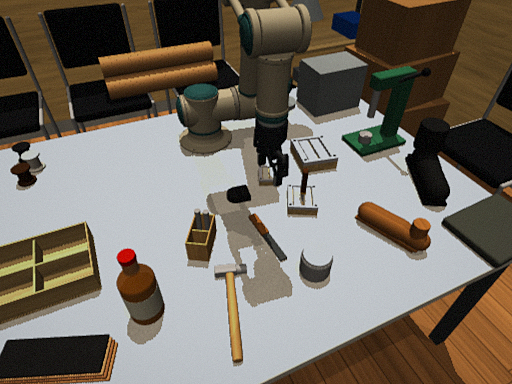

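View pics/side0.png

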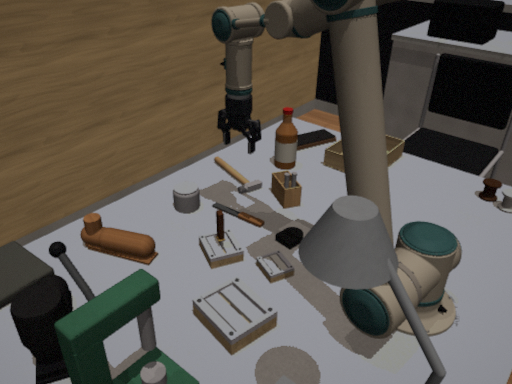

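Candidates for the block: scene (302,200) with an iron standing in it, small one (270,172), large one (314,152). In the side view they are at (221,247), (275,265) and (235,312). The middle-sized one, which holds the iron, is meant. The caddy is the small box at scene (201,238) and side (286,190); the large tray at (50,270) is not it. I'll check this in close crops.

```bash
python3 - <<'E'
import cv2,numpy as np
s=cv2.imread("pics/scene0.png");d=cv2.imread("pics/side0.png")
a=cv2.resize(s[150:270,180:340],(800,600),interpolation=cv2.INTER_CUBIC)
b=cv2.resize(d[160:280,180:340],(800,600),interpolation=cv2.INTER_CUBIC)
cv2.imwrite("pics/sc.png",a);cv2.imwrite("pics/sd.png",b)
E
```

```text
(no output)
```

View pics/sc.png

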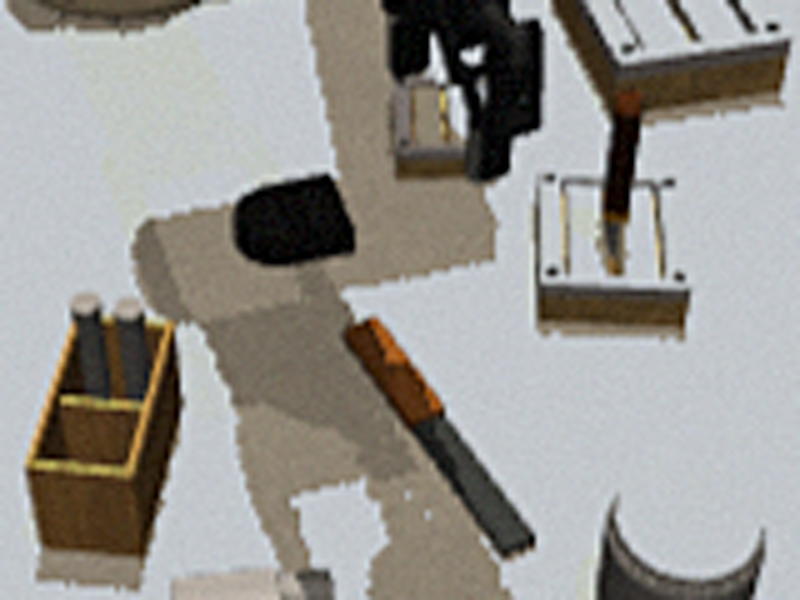

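View pics/sd.png

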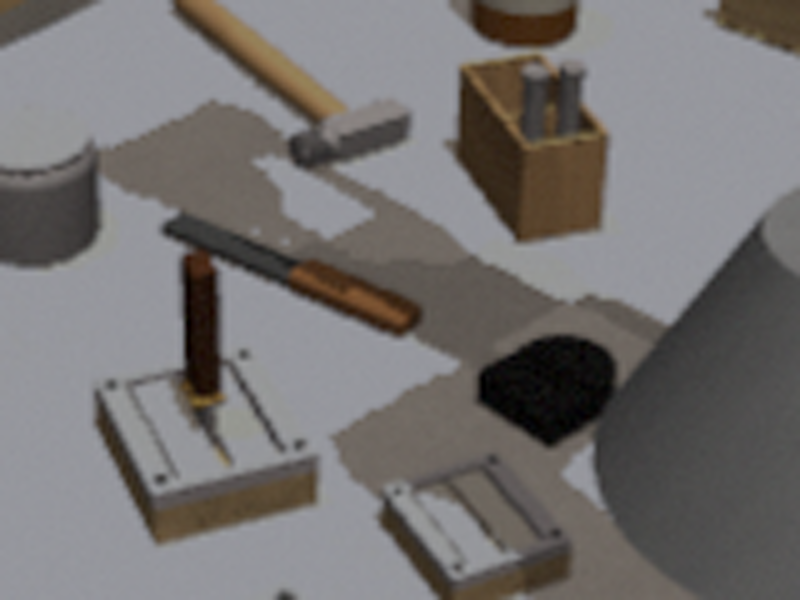

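The crops show the iron in the middle-sized block, with its handle top at scene crop (627,98) and side crop (200,260). The caddy's punches stand in the bay that is farther away in the scene view, and the nearer bay is empty (centre of its opening about (85,435)). Next I'll compute the poses.

```bash
cat > h.py <<'E'
import numpy as np
C={"scene":(352.2188,258.7375,198.9917,np.array([[0.4229,0.6317,-0.6497,1.1948],[0.9061,-0.2849,0.3128,-0.3264],[0.0125,-0.721,-0.6928,0.8271]])),
"side":(450.36,252.0923,191.2144,np.array([[-0.7677,-0.3471,0.5387,-0.2094],[-0.6407,0.3954,-0.6582,0.8918],[0.0154,-0.8504,-0.5259,0.8296]]))}
def onz(cam,uv,z):
    f,cx,cy,T=C[cam]; d=T[:,:3]@[(uv[0]-cx)/f,(uv[1]-cy)/f,1]; o=T[:,3]
    return o+d*(z-o[2])/d[2]
def tri(a,b):
    A=np.zeros((3,3));r=np.zeros(3)
    for cam,uv in(("scene",a),("side",b)):
        f,cx,cy,T=C[cam]; d=T[:,:3]@[(uv[0]-cx)/f,(uv[1]-cy)/f,1]; d/=np.linalg.norm(d); P=np.eye(3)-np.outer(d,d); A+=P;r+=P@T[:,3]
    return np.linalg.solve(A,r)
sc=lambda u,v:(180+u/5-.4,150+v/5-.4)
sd=lambda u,v:(180+u/5-.4,160+v/5-.4)
E
python3 - <<'E'
from h import *
np.set_printoptions(precision=4,suppress=True)
print("iron top",tri(sc(627,98),sd(200,260)))
print("at z",onz("scene",sc(627,98),.142),onz("side",sd(200,260),.142))
print("block holes scene");S=np.array([onz("scene",sc(*p),.036) for p in[(550,178),(668,183),(680,277),(551,271)]]);print(S,S.mean(0))
print("block holes side");S=np.array([onz("side",sd(*p),.036) for p in[(112,384),(243,355),(300,444),(160,479)]]);print(S,S.mean(0))
print("slot side",onz("side",sd(192,400),.036),onz("side",sd(230,465),.036))
print("strip edges scene",[onz("scene",sc(*p),.036)[:2] for p in[(565,185),(567,275),(655,188),(665,275)]])
print("caddy scene");S=np.array([onz("scene",sc(*p),.075) for p in[(75,322),(177,325),(133,472),(28,468)]]);print(S,S.mean(0))
print("caddy side");S=np.array([onz("side",sd(*p),.075) for p in[(460,65),(543,55),(607,132),(522,142)]]);print(S,S.mean(0))
print("punch heads",tri(sc(87,300),sd(537,72)),tri(sc(128,307),sd(571,68)))
print("rasp", [onz("scene",sc(*p),.016)[:2] for p in[(362,325),(520,545)]])
E
```

```text
iron top [0.4925 0.1694 0.1428]
at z [0.4908 0.1692 0.142 ] [0.4939 0.1695 0.142 ]
block holes scene
[[0.4348 0.1545 0.036 ]
 [0.4721 0.225  0.036 ]
 [0.5527 0.1847 0.036 ]
 [0.5139 0.1121 0.036 ]] [0.4934 0.1691 0.036 ]
block holes side
[[0.5536 0.1832 0.036 ]
 [0.5155 0.1133 0.036 ]
 [0.4361 0.1534 0.036 ]
 [0.4738 0.2258 0.036 ]] [0.4947 0.1689 0.036 ]
slot side [0.5086 0.1639 0.036 ] [0.4531 0.1922 0.036 ]
strip edges scene [array([0.4452, 0.1604]), array([0.5214, 0.1196]), array([0.4728, 0.2143]), array([0.5472, 0.1769])]
caddy scene
[[ 0.4696 -0.1858  0.075 ]
 [ 0.4966 -0.1321  0.075 ]
 [ 0.5906 -0.1914  0.075 ]
 [ 0.5644 -0.2423  0.075 ]] [ 0.5303 -0.1879  0.075 ]
caddy side
[[ 0.5909 -0.1895  0.075 ]
 [ 0.5565 -0.2386  0.075 ]
 [ 0.4645 -0.1826  0.075 ]
 [ 0.4987 -0.1358  0.075 ]] [ 0.5277 -0.1866  0.075 ]
punch heads [ 0.505  -0.1748  0.1139] [ 0.4967 -0.1678  0.1123]
rasp [array([ 0.4902, -0.01  ]), array([0.6836, 0.001 ])]
```

Poses:
- **Block and iron:** at (0.493, 0.169), slot at about -27.4°.
- **Caddy:** centre (0.529, -0.187), long axis at about -31°.
- **Empty bay:** centre about (0.553, -0.202), on the side away from the punches.

The tool can't tilt, so I'll pinch along the slot. That lets the iron pivot between the pads while I shift across the slot. First I'll go above the iron with the tool turned +27.4°.

Request:
send_rows(
  steps=[1, 0, 0, 0, 7, 1, 0, 0, 0, 7, 1, 0, 0, 0, 7, 1, 0, 0, 0, 6.4, 1, 2.8, -3.7, 0, 0, 1, 2.8, -3.7, 0, 0, 1, 2.8, -3.8, 0, 0, 1, 2.8, -3.8, 0, 0, 1, 0, 0, 0, 0, 1, 0, 0, 0, 0],
)

```text
clock: 1.15
position: [0.493, 0.1691, 0.206]
ee_rot: [0.0, 0.854, 0.521, -0.0]
contact_force: [1.0, -0.6, -0.1]
width: 0.0855
gripper_force: 0.0
```

```bash
python3 - <<'E'
from rig import *
import cv2,numpy as np
from scipy.spatial.transform import Rotation as R
s=get_state(); d=get_image("wrist"); np.set_printoptions(precision=4,suppress=True)
print(s["clock"],s["position"],s["ee_rot"],s["qpos"])
Rm=R.from_quat(s["ee_rot"],scalar_first=True).as_matrix();print(Rm)
cv2.imwrite("pics/w1.png",d["color"][:,:,::-1])
# predicted pixel of iron top / block centre guess
M=np.linalg.inv(d["mount"])
for p in [(.493,.169,.142),(.493,.169,.036),(.553,-.202,.004)]:
    t=Rm.T@(np.array(p)-s["position"]); c=M[:3,:3]@t+M[:3,3]; print(p,t,(d["mtx"]@c/c[2])[:2])
E
```

```text
1.15 [0.493  0.1691 0.206 ] [ 0.0004  0.8537  0.5207 -0.    ] [ 0.1975  0.1947  1.6162 -0.0008  1.3305  0.6732]
[[ 0.4578  0.8891  0.0003]
 [ 0.8891 -0.4578 -0.0007]
 [-0.0005  0.0006 -1.    ]]
(0.493, 0.169, 0.142) [-0.      0.0001  0.064 ] [253.7812 191.6243]
(0.493, 0.169, 0.036) [ 0.   -0.    0.17] [253.4928 163.7799]
(0.553, -0.202, 0.004) [-0.3024  0.2231  0.2023] [417.2128 377.8521]
```

View pics/w1.png

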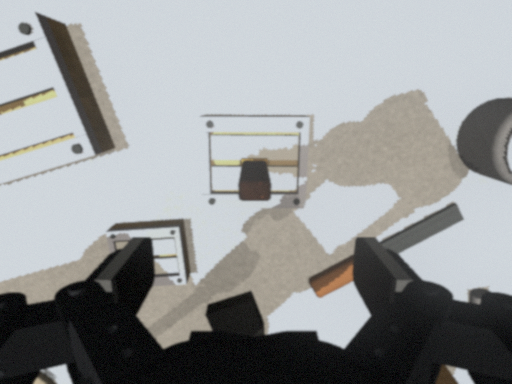

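The handle top is at about (255,189) and the slot is horizontal at row 163. Both match the predictions, (254,192) and (254,164), so the hand is centred and aligned. Now I'll go down and grip.

Request:
send_rows(
  steps=[1, 0, 0, 2.5, 0, 1, 0, 0, 2.5, 0, 1, 0, 0, 2.5, 0, 1, 0, 0, 1.5, 0, 1, 0, 0, 0.8, 0, 1, 0, 0, 0, 0, -1, 0, 0, 0, 0, -1, 0, 0, 0, 0, -1, 0, 0, 0, 0, -1, 0, 0, 0, 0, -1, 0, 0, 0, 0, -1, 0, 0, 0, 0],
  newtons=30,
)

```text
clock: 2.4
position: [0.4939, 0.1687, 0.1087]
ee_rot: [0.0, 0.854, 0.52, 0.001]
contact_force: [0.2, 0.1, 4.1]
width: 0.0225
gripper_force: 30.9
```

Request:
send_rows(
  steps=[-1, 0.3, 0, 0, 0, -1, 0.3, 0, 0.02, 0, -1, 0.3, 0, 0.02, 0, -1, 0.3, 0, 0.03, 0, -1, 0.3, 0, 0.04, 0, -1, 0.3, 0, 0.04, 0, -1, 0.3, 0, 0.06, 0, -1, 0.3, 0, 0.06, 0, -1, 0.3, 0, 0.07, 0, -1, 0.2, 0, 0.05, 0, -1, 0, 0, 0, 0],
)

```text
clock: 3.5
position: [0.5067, 0.1931, 0.1052]
ee_rot: [0.001, 0.854, 0.52, -0.001]
contact_force: [-2.4, -4.4, 10.5]
width: 0.0227
gripper_force: 32.6
```

```bash
python3 - <<'E'
from rig import *
import cv2
a=get_image("side")["color"][190:290,180:300,::-1]; b=get_image("scene")["color"][130:230,250:370,::-1]
cv2.imwrite("pics/r1.png",cv2.hconcat([cv2.resize(x,None,fx=3.3,fy=3.3,interpolation=cv2.INTER_CUBIC) for x in(a,b)]))
s=get_state();print(s["position"],s["contact_force"],s["moment"])
E
```

```text
[0.50673982 0.19305864 0.10524189] [-1.52319107 -4.40016081 10.42528818] [-0.8094051   0.45164262 -0.0038089 ]
```

View pics/r1.png

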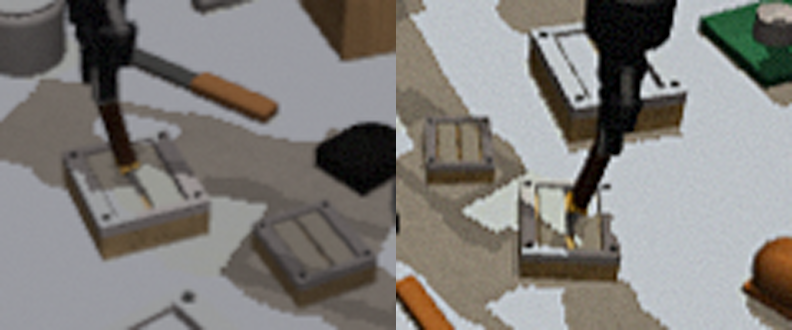

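The iron tilts with the hand by about 0.25 rad and pivots in the grip; its handle is at (115,135) in the left panel and the collar is still over the slot. I'll push slightly further, then rock back to the other side.

Request:
send_rows(
  steps=[-1, 0.2, 0, 0.02, 0, -1, 0.2, 0, 0.02, 0, -1, 0, 0, 0, 0],
)

```text
clock: 3.9
position: [0.5082, 0.1964, 0.1045]
ee_rot: [0.001, 0.854, 0.52, -0.001]
contact_force: [-1.7, -4.4, 8.8]
width: 0.0228
gripper_force: 32.6
```

Request:
send_rows(
  steps=[-1, -0.5, 0, -0.12, 0, -1, -0.5, 0, -0.12, 0, -1, -0.5, 0, -0.09, 0, -1, -0.5, 0, -0.06, 0, -1, -0.5, 0, -0.04, 0, -1, -0.5, 0, 0, 0, -1, -0.3, 0, 0, 0, -1, 0, 0, 0, 0],
)

```text
clock: 4.7
position: [0.4932, 0.1681, 0.1081]
ee_rot: [0.0, 0.855, 0.519, 0.0]
contact_force: [0.9, 0.7, 0.3]
width: 0.0233
gripper_force: 31.7
```

Request:
send_rows(
  steps=[-1, -0.3, 0, 0, 0, -1, -0.3, 0, 0.02, 0, -1, -0.3, 0, 0.02, 0, -1, -0.3, 0, 0.03, 0, -1, -0.3, 0, 0.04, 0, -1, -0.3, 0, 0.04, 0, -1, -0.3, 0, 0.06, 0, -1, -0.3, 0, 0.06, 0, -1, -0.3, 0, 0.07, 0, -1, -0.3, 0, 0.05, 0, -1, -0.2, 0, 0.03, 0, -1, 0, 0, 0, 0],
)

```text
clock: 5.9
position: [0.48, 0.1408, 0.1047]
ee_rot: [-0.0, 0.855, 0.519, 0.002]
contact_force: [1.7, 5.1, 4.7]
width: 0.0231
gripper_force: 32.2
```

Both sides reached about 31 mm (0.285 rad). I'll return upright, raise the grip force and pull up gently.

Request:
send_rows(
  steps=[-1, 0.5, 0, -0.12, 0, -1, 0.5, 0, -0.12, 0, -1, 0.5, 0, -0.09, 0, -1, 0.5, 0, -0.06, 0, -1, 0.5, 0, -0.03, 0, -1, 0.5, 0, 0, 0, -1, 0.2, 0, 0, 0, -1, 0, 0, 0, 0],
)

```text
clock: 6.7
position: [0.4933, 0.1688, 0.1078]
ee_rot: [-0.0, 0.854, 0.52, -0.0]
contact_force: [-1.7, -1.5, 1.4]
width: 0.0228
gripper_force: 32.2
```

Request:
send_rows(
  steps=[-1, 0, 0, 0, 0, -1, 0, 0, 0, 0, -1, 0, 0, -0.4, 0, -1, 0, 0, -0.4, 0, -1, 0, 0, -0.4, 0, -1, 0, 0, -0.4, 0, -1, 0, 0, 0, 0],
  newtons=80,
)

```text
clock: 7.4
position: [0.4864, 0.1665, 0.1127]
ee_rot: [-0.003, 0.854, 0.519, -0.009]
contact_force: [4.9, -0.8, -57.4]
width: 0.0207
gripper_force: 82.8
```

The iron is held at 57 N, so the strips have not gone back far enough. The rocking force never rose to a stop either. I'll ease back down and rock further each way until the force climbs.

Request:
send_rows(
  steps=[-1, 0, 0, 0.5, 0, -1, 0, 0, 0.5, 0, -1, 0, 0, 0.5, 0, -1, 0, 0, 0.1, 0, -1, 0, 0, 0, 0, -1, 0, 0, 0, 0],
  newtons=45,
)

```text
clock: 8.0
position: [0.4927, 0.1688, 0.1088]
ee_rot: [-0.0, 0.854, 0.519, 0.0]
contact_force: [-4.4, -0.0, -1.6]
width: 0.0206
gripper_force: 89.6
```

Request:
send_rows(
  steps=[-1, 0.4, 0, 0, 0, -1, 0.4, 0, 0.03, 0, -1, 0.4, 0, 0.05, 0, -1, 0.4, 0, 0.06, 0, -1, 0.4, 0, 0.08, 0, -1, 0.4, 0, 0.08, 0, -1, 0.4, 0, 0.09, 0, -1, 0.3, 0, 0.05, 0, -1, 0.2, 0, 0.04, 0, -1, 0, 0, 0, 0],
)

```text
clock: 9.0
position: [0.5103, 0.1964, 0.1051]
ee_rot: [0.002, 0.854, 0.52, 0.001]
contact_force: [-3.9, -6.4, 7.7]
width: 0.0204
gripper_force: 89.1
```

Request:
send_rows(
  steps=[-1, 0.2, 0, 0.04, 0, -1, 0.2, 0, 0.04, 0, -1, 0, 0, 0, 0],
)

```text
clock: 9.3
position: [0.5126, 0.2004, 0.1042]
ee_rot: [0.002, 0.854, 0.52, 0.002]
contact_force: [-2.5, -6.1, 6.7]
width: 0.0203
gripper_force: 87.9
```

```bash
python3 - <<'E'
from rig import *
import cv2
a=get_image("side")["color"][190:290,180:300,::-1]; b=get_image("scene")["color"][130:230,250:370,::-1]
cv2.imwrite("pics/r2.png",cv2.hconcat([cv2.resize(x,None,fx=3.3,fy=3.3,interpolation=cv2.INTER_CUBIC) for x in(a,b)]))
s=get_state();print(s["position"],s["contact_force"],s["moment"])
E
```

```text
[0.51251296 0.20036412 0.1042426 ] [-2.35715221 -5.62690963  6.16060169] [-1.23296609  0.67095444 -0.20584743]
```

View pics/r2.png

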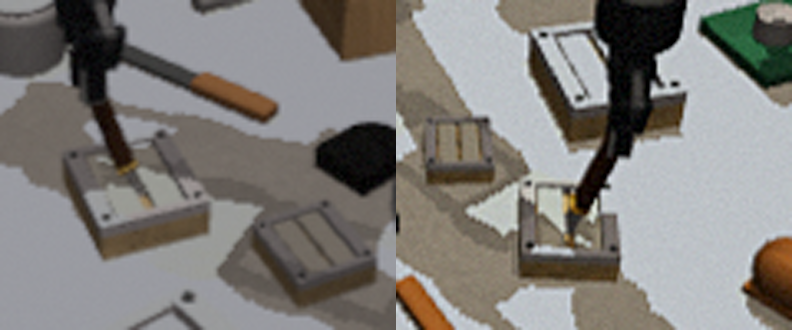

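```bash
python3 - <<'E'
from h import *
n=np.array([.889,-.458,0]); t=np.array([.458,.889]); c=np.array([.493,.169])
def pl(cam,uv):
    f,cx,cy,T=C[cam]; d=T[:,:3]@[(uv[0]-cx)/f,(uv[1]-cy)/f,1]; o=T[:,3]
    p=o+d*(np.dot(n[:2],c)-n@o)/(n@d); return np.array([(p[:2]-c)@t,p[2]])
for nm,P in dict(r1=[(120,160),(108,105),(575,203),(604,150)],r2=[(124,166),(100,107),(574,207),(610,142)]).items():
    for i,(u,v) in enumerate(P):
        q=pl("side",(180+u/3.3,190+v/3.3)) if i<2 else pl("scene",(250+(u-396)/3.3,130+v/3.3))
        print(nm,q.round(4),"tilt",np.arctan2(q[0],q[1]-.0185).round(3))
E
```

```text
r1 [0.0126 0.0545] tilt 0.337
r1 [0.0214 0.114 ] tilt 0.221
r1 [0.0061 0.0506] tilt 0.186
r1 [0.0264 0.1198] tilt 0.255
r2 [0.0092 0.0471] tilt 0.312
r2 [0.0283 0.1138] tilt 0.289
r2 [0.0056 0.0452] tilt 0.207
r2 [0.0309 0.1298] tilt 0.27
```

The tilt is now about 0.28 rad, compared with about 0.24 before. I'll push a little more to feel for the stop, then do the same on the other side.

Request:
send_rows(
  steps=[-1, 0.2, 0, 0.05, 0, -1, 0.2, 0, 0.05, 0, -1, 0, 0, 0, 0],
)

```text
clock: 9.7
position: [0.5141, 0.2036, 0.1033]
ee_rot: [0.002, 0.854, 0.52, 0.001]
contact_force: [-3.3, -6.7, 7.6]
width: 0.0207
gripper_force: 88.1
```

Request:
send_rows(
  steps=[-1, -0.6, 0, -0.16, 0, -1, -0.6, 0, -0.14, 0, -1, -0.6, 0, -0.12, 0, -1, -0.6, 0, -0.1, 0, -1, -0.6, 0, -0.07, 0, -1, -0.6, 0, -0.03, 0, -1, -0.4, 0, 0, 0, -1, 0, 0, 0, 0],
)

```text
clock: 10.5
position: [0.4957, 0.1701, 0.1091]
ee_rot: [0.0, 0.855, 0.519, 0.003]
contact_force: [1.6, 3.2, 6.7]
width: 0.0204
gripper_force: 87.9
```

Request:
send_rows(
  steps=[-1, -0.4, 0, 0, 0, -1, -0.4, 0, 0.03, 0, -1, -0.4, 0, 0.05, 0, -1, -0.4, 0, 0.06, 0, -1, -0.4, 0, 0.08, 0, -1, -0.4, 0, 0.08, 0, -1, -0.4, 0, 0.09, 0, -1, -0.4, 0, 0.09, 0, -1, -0.2, 0, 0.04, 0, -1, -0.2, 0, 0.04, 0, -1, 0, 0, 0, 0],
)

```text
clock: 11.6
position: [0.4807, 0.139, 0.1047]
ee_rot: [0.0, 0.855, 0.519, 0.005]
contact_force: [1.6, 4.7, 13.4]
width: 0.021
gripper_force: 89.3
```

Request:
send_rows(
  steps=[-1, -0.2, 0, 0.05, 0, -1, -0.2, 0, 0.05, 0, -1, 0, 0, 0, 0],
)

```text
clock: 11.9
position: [0.4789, 0.1354, 0.1037]
ee_rot: [0.0, 0.855, 0.519, 0.005]
contact_force: [3.1, 4.5, 13.5]
width: 0.0206
gripper_force: 88.7
```

Request:
send_rows(
  steps=[-1, -0.2, 0, 0.03, 0, -1, -0.2, 0, 0.03, 0, -1, 0, 0, 0, 0],
)

```text
clock: 12.2
position: [0.4768, 0.1316, 0.1027]
ee_rot: [0.001, 0.855, 0.519, 0.004]
contact_force: [2.5, 5.3, 11.6]
width: 0.0208
gripper_force: 87.6
```

```bash
python3 - <<'E'
from rig import *
import cv2
a=get_image("side")["color"][190:290,180:300,::-1]; b=get_image("scene")["color"][130:230,250:370,::-1]
cv2.imwrite("pics/r3.png",cv2.hconcat([cv2.resize(x,None,fx=3.3,fy=3.3,interpolation=cv2.INTER_CUBIC) for x in(a,b)]))
s=get_state();print(s["position"],s["contact_force"],s["moment"])
E
```

```text
[0.47680134 0.13162236 0.10271708] [ 2.11227088  4.27295209 11.98550243] [ 1.24789065 -0.72032216  0.14617502]
```

View pics/r3.png

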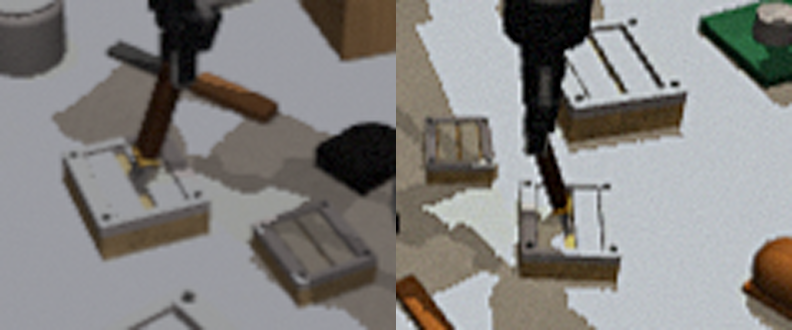

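The iron now leans clearly the other way: collar at (147,157) left and (562,208) right, with the gap visible in the slot. I'll return upright and pull.

Request:
send_rows(
  steps=[-1, 0.6, 0, -0.14, 0, -1, 0.6, 0, -0.14, 0, -1, 0.6, 0, -0.12, 0, -1, 0.6, 0, -0.08, 0, -1, 0.6, 0, -0.05, 0, -1, 0.6, 0, -0.02, 0, -1, 0.4, 0, 0, 0, -1, 0, 0, 0, 0],
)

```text
clock: 13.1
position: [0.4924, 0.1631, 0.1085]
ee_rot: [0.003, 0.854, 0.52, -0.001]
contact_force: [-2.3, -5.4, 18.5]
width: 0.0205
gripper_force: 90.5
```

Request:
send_rows(
  steps=[-1, 0, 0, -0.3, 0, -1, 0, 0, -0.3, 0, -1, 0, 0, -0.3, 0, -1, 0, 0, -0.3, 0, -1, 0, 0, 0, 0],
  newtons=70,
)

```text
clock: 13.6
position: [0.4892, 0.1638, 0.1139]
ee_rot: [-0.0, 0.854, 0.52, -0.004]
contact_force: [2.3, -6.3, -19.8]
width: 0.0208
gripper_force: 85.9
```

Request:
send_rows(
  steps=[-1, 0.3, 0, 0, 0, -1, 0.2, 0, -0.2, 0, -1, 0, 0, -0.3, 0, -1, 0, 0, -0.3, 0, -1, 0, 0, 0, 0],
)

```text
clock: 14.1
position: [0.4891, 0.1688, 0.1198]
ee_rot: [-0.002, 0.854, 0.519, -0.007]
contact_force: [0.8, -3.1, -31.9]
width: 0.0205
gripper_force: 83.7
```

Request:
send_rows(
  steps=[-1, 0, 0, -0.3, 0, -1, 0, 0, -0.3, 0, -1, 0, 0, -0.3, 0, -1, 0, 0, 0, 0],
)

```text
clock: 14.5
position: [0.4965, 0.1717, 0.1374]
ee_rot: [0.0, 0.854, 0.519, 0.003]
contact_force: [0.5, -0.0, -1.3]
width: 0.0202
gripper_force: 87.0
```

The resistance let go. I'll lift a bit and look to see whether the iron came with the hand.

Request:
send_rows(
  steps=[-1, 0, 0, -0.5, 0, -1, 0, 0, -1, 0, -1, 0, 0, -1, 0, -1, 0, 0, -1, 0, -1, 0, 0, -1, 0, -1, 0, 0, 0, 0, -1, 0, 0, 0, 0],
)

```text
clock: 15.2
position: [0.4944, 0.1702, 0.1802]
ee_rot: [0.0, 0.854, 0.52, 0.0]
contact_force: [-0.5, 0.3, -2.7]
width: 0.0202
gripper_force: 87.0
```

```bash
python3 - <<'E'
from rig import *
import cv2
a=get_image("side")["color"][170:290,180:300,::-1]; b=get_image("scene")["color"][110:230,250:370,::-1]
cv2.imwrite("pics/r4.png",cv2.hconcat([cv2.resize(x,None,fx=3.3,fy=3.3,interpolation=cv2.INTER_CUBIC) for x in(a,b)]))
s=get_state();print(s["position"],s["contact_force"],s["moment"],s["qpos"])
E
```

```text
[0.49390207 0.17013719 0.17945829] [ 0.23374956  0.1259408  -2.72653136] [-0.03874195  0.04934367 -0.01215751] [ 1.98525984e-01  2.14467980e-01  1.65807039e+00 -3.80545151e-05
  1.27004506e+00  6.76773832e-01]
```

View pics/r4.png

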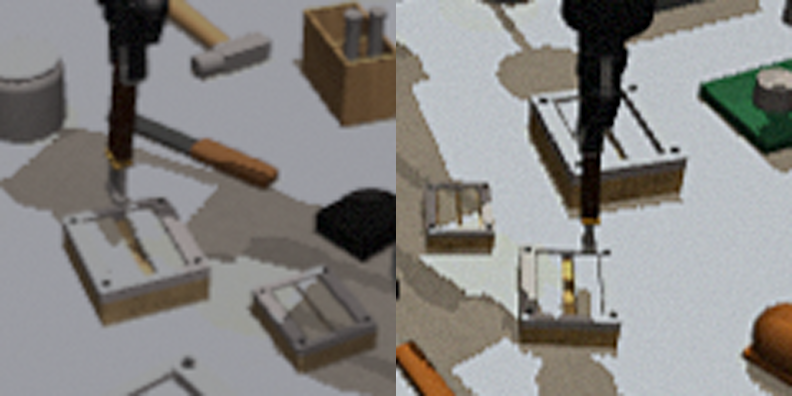

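The iron hangs upright from the hand, clear of the block (foot at (118,203) left panel, (589,250) right panel). I'll work out the foot height and bottle position while lifting and turning.

Request:
send_rows(
  steps=[-1, 0, 0, -2, 0, -1, 0, 0, -2, -8.5, -1, 0, 0, -2, -8.5, -1, 0, 0, 0, -8.5, -1, 0, 0, 0, -8.5, -1, 0, 0, 0, -8.5, -1, 0, 0, 0, -8.5, -1, 0, 0, 0, -8.5, -1, 0, 0, 0, -8.5, -1, 0, 0, 0, -8.5, -1, 0, 0, 0, -8.5, -1, 0, 0, 0, 0],
)

```text
clock: 16.5
position: [0.494, 0.1701, 0.2392]
ee_rot: [-0.001, 0.279, 0.96, -0.0]
contact_force: [1.0, 0.7, -1.8]
width: 0.0202
gripper_force: 87.0
```

```bash
python3 - <<'E'
from h import *
from rig import *
np.set_printoptions(precision=4,suppress=True)
L=lambda u,v:(180+u/3.3,170+v/3.3); Rr=lambda u,v:(250+(u-396)/3.3,110+v/3.3)
print("collar",tri(Rr(590,221),L(120,160)),"foot",tri(Rr(589,249),L(118,203)))
print("bottle",onz("scene",(145,312),0),onz("side",(286,163),0))
from scipy.spatial.transform import Rotation as R
s=get_state();Rm=R.from_quat(s["ee_rot"],scalar_first=True).as_matrix();print(s["position"],Rm,s["qpos"])
print(Rm.T@(np.array([.553,-.202,s["position"][2]])-s["position"]))
E
```

```text
collar [0.503  0.1763 0.1183] foot [0.5005 0.1822 0.0787]
bottle [ 0.6748 -0.3899  0.    ] [ 0.6751 -0.3949  0.    ]
[0.494  0.1701 0.2392] [[-0.8441  0.5361 -0.0014]
 [ 0.5361  0.8441 -0.0003]
 [ 0.001  -0.001  -1.    ]] [ 0.1985  0.1796  1.5529 -0.      1.4106 -0.8064]
[-0.2494 -0.2825  0.    ]
```

Request:
send_rows(
  steps=[-1, -1, -1.2, 0, 0, -1, -2, -2.2, 0, 0, -1, -2.5, -2.8, 0, 0, -1, -2.5, -2.8, 0, 0, -1, -2.5, -2.8, 0, 0, -1, -2.5, -2.8, 0, 0, -1, -2.5, -2.8, 0, 0, -1, -2.5, -2.8, 0, 0, -1, -2.5, -2.8, 0, 0, -1, -2.5, -2.8, 0, 0, -1, -1.9, -2.5, 0, 0, -1, 0, 0, 0, 0],
)

```text
clock: 17.7
position: [0.5532, -0.2068, 0.2388]
ee_rot: [0.0, 0.283, 0.959, -0.001]
contact_force: [-0.0, 0.7, -2.0]
width: 0.0206
gripper_force: 87.0
```

Request:
send_rows(
  steps=[-1, 0, 0, 1, 0, -1, 0, 0, 1.5, 0, -1, 0, 0, 1, 0, -1, 0, 0, 0, 0, -1, 0, 0, 0, 0],
)

```text
clock: 18.2
position: [0.5529, -0.2013, 0.2048]
ee_rot: [-0.0, 0.279, 0.96, 0.0]
contact_force: [0.3, -0.4, -3.1]
width: 0.0209
gripper_force: 87.0
```

```bash
python3 - <<'E'
from rig import *
import cv2
a=get_image("side")["color"][110:230,225:345,::-1]; b=get_image("scene")["color"][160:280,150:270,::-1]
cv2.imwrite("pics/r5.png",cv2.hconcat([cv2.resize(x,None,fx=3.3,fy=3.3,interpolation=cv2.INTER_CUBIC) for x in(a,b)]))
s=get_state();print(s["position"],s["contact_force"],s["ee_rot"],s["qpos"])
E
```

```text
[ 0.55339837 -0.20186045  0.20560968] [-1.15132238 -0.30675282 -2.68188642] [ 6.94212492e-04  2.78833511e-01  9.60339203e-01 -8.13491599e-05] [-4.67919670e-01  2.96494884e-01  1.47619618e+00  9.79658906e-05
  1.36750696e+00 -1.47357710e+00]
```

View pics/r5.png

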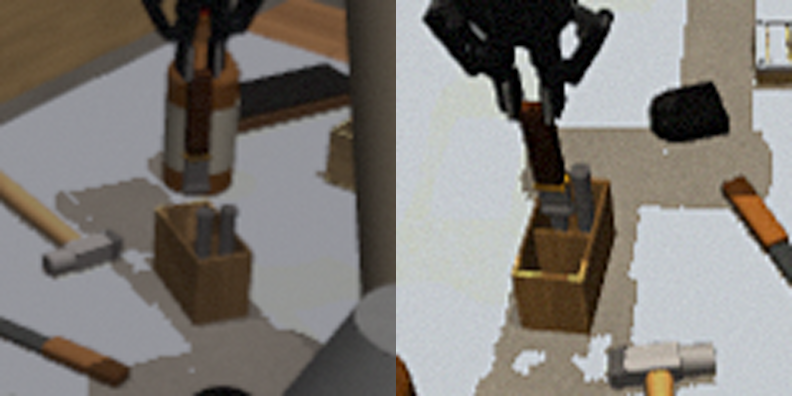

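The iron hangs just above the caddy, with its foot at (196,190) left and (554,223) right. I'll triangulate it.

```bash
python3 - <<'E'
from h import *
np.set_printoptions(precision=4,suppress=True)
L=lambda u,v:(225+u/3.3-.4,110+v/3.3-.4); Rr=lambda u,v:(150+(u-396)/3.3-.4,160+v/3.3-.4)
for n,a,b in[("top",(540,105),(202,72)),("collar",(551,182),(198,155)),("foot",(554,224),(196,190))]: print(n,tri(Rr(*a),L(*b)))
S=np.array([onz("scene",Rr(*p),.075) for p in[(513,272),(588,275),(533,228),(600,232)]]);print(S,S.mean(0))
E
```

```text
top [ 0.549  -0.1968  0.2372]
collar [ 0.5458 -0.196   0.1494]
foot [ 0.55   -0.2006  0.1058]
[[ 0.5603 -0.2415  0.075 ]
 [ 0.5889 -0.1863  0.075 ]
 [ 0.5207 -0.2122  0.075 ]
 [ 0.5486 -0.1616  0.075 ]] [ 0.5546 -0.2004  0.075 ]
```

The foot is within 4 mm of the bay centre. I'll lower it with a small correction.

Request:
send_rows(
  steps=[-1, -0.3, 0.1, 0.5, 0, -1, 0, 0, 1, 0, -1, 0, 0, 1, 0, -1, 0, 0, 1.5, 0, -1, 0, 0, 1.5, 0, -1, 0, 0, 1.5, 0, -1, 0, 0, 1, 0, -1, 0, 0, 0.7, 0, -1, 0, 0, 0, 0],
)

```text
clock: 19.2
position: [0.5553, -0.2026, 0.1167]
ee_rot: [-0.001, 0.279, 0.96, 0.0]
contact_force: [0.2, 0.9, -3.0]
width: 0.0205
gripper_force: 87.0
```

Request:
send_rows(
  steps=[-1, 0, 0, 0.3, 0, -1, 0, 0, 0.3, 0, -1, 0, 0, 0.3, 0, -1, 0, 0, 0, 0],
)

```text
clock: 19.6
position: [0.5558, -0.2028, 0.1087]
ee_rot: [-0.0, 0.279, 0.96, 0.0]
contact_force: [0.2, -0.4, -1.9]
width: 0.0207
gripper_force: 87.0
```

Request:
send_rows(
  steps=[-1, 0, 0, 0.25, 0, -1, 0, 0, 0.25, 0, -1, 0, 0, 0, 0],
)

```text
clock: 19.9
position: [0.5557, -0.2028, 0.1036]
ee_rot: [-0.0, 0.279, 0.96, 0.0]
contact_force: [-0.2, 0.2, -2.6]
width: 0.0206
gripper_force: 87.0
```

Request:
send_rows(
  steps=[-1, 0, 0, 0.2, 0, -1, 0, 0, 0.2, 0, -1, 0, 0, 0, 0],
)

```text
clock: 20.2
position: [0.5567, -0.2032, 0.1006]
ee_rot: [0.001, 0.279, 0.96, -0.0]
contact_force: [-0.0, 0.5, 1.2]
width: 0.0206
gripper_force: 87.5
```

The floor is reached: the force changed from -2.6 to +1.2 N at z≈0.101. Now I'll release partly and retreat straight up.

Request:
send_rows(
  steps=[-0.3, 0, 0, 0, 0, -0.1, 0, 0, 0, 0, 0.1, 0, 0, 0, 0, 0.1, 0, 0, 0, 0, 0.1, 0, 0, 0, 0, 0.1, 0, 0, 0, 0],
  newtons=30,
)

```text
clock: 20.8
position: [0.556, -0.2029, 0.0999]
ee_rot: [0.0, 0.279, 0.96, 0.0]
contact_force: [0.6, 0.1, 0.4]
width: 0.0472
gripper_force: 0.0
```

Request:
send_rows(
  steps=[0.1, 0, 0, -1, 0, 0.1, 0, 0, -2, 0, 0.1, 0, 0, -3, 0, 0.1, 0, 0, -3, 0, 0.1, 0, 0, -3, 0, 0.1, 0, 0, 0, 0, 0.1, 0, 0, 0, 0, 0.1, 0, 0, 0, 0, 0.1, 0, 0, 0, 0],
)

```text
clock: 21.7
position: [0.5552, -0.2025, 0.2186]
ee_rot: [-0.001, 0.279, 0.96, 0.0]
contact_force: [0.5, 1.1, -0.0]
width: 0.0466
gripper_force: 0.0
```

```bash
python3 - <<'E'
from rig import *
import cv2
a=get_image("side")["color"][110:230,225:345,::-1]; b=get_image("scene")["color"][160:280,150:270,::-1]
cv2.imwrite("pics/r6.png",cv2.hconcat([cv2.resize(x,None,fx=3.3,fy=3.3,interpolation=cv2.INTER_CUBIC) for x in(a,b)]))
s=get_state();print(s["position"],s["contact_force"],s["width"],s["gripper_force"])
E
```

```text
[ 0.55544279 -0.20262653  0.21876429] [0.33707187 0.82240459 0.66156771] 0.04682989399308468 0.0
```

View pics/r6.png

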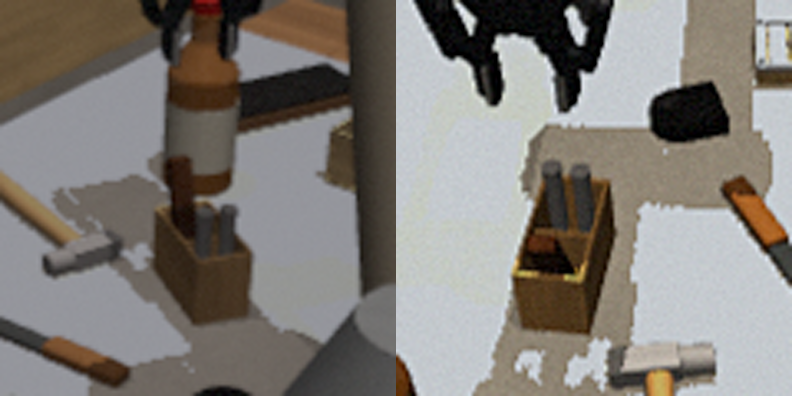

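The iron stands in the empty bay, leaning lightly on the wall (handle at (180,190) left, (545,250) right). The hand is clear and the punches are still in place, so I'm handing in.

```bash
python3 -c "
from rig import *
print(sign_off())"
```

```text
the job is handed in; nothing more can be done
None
```

I rocked the iron loose, pulled it out and lowered it foot down into the caddy's empty bay, then released it and handed the job in at about 22 s; the judge's result was not shown.

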